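Shut down the wax warmer and set the hot tin on its trivet

TASK

Turn the wax warmer's dial fully anticlockwise to its stop (off) while the tin is still on the hot plate; then take the tin off the plate, keep it upright, and set it down gently in the middle of the round cork trivet on the drip board, and let go. Do not tip or shift the bottle, jar or sanding block.

Things in the scene. Friction and masses are not known exactly. Their poses are not given: they have to be found in the camera images.
- warmer: Grey wax warmer fixed to the bench, 250 (x) by 180 (y) mm, origin at the centre of its underside, front (-x) towards the robot; stands left or right, yaw up to 0.25. x -127 to -37: control panel sloping up at 25 deg, 43 mm high at the front edge, 85 at the rear. x -37 to 125: flat top, 85 high, with a round hot plate (radius 65, 6 thick) centred at x = 35, y = 0.
- plate_top (a point): Centre of the top face of the hot plate, 91 mm above the bench, axes as the warmer's.
- nozzle_edge (a point): Middle of the lower front edge of the warmer's aluminium extraction nozzle, 260 mm above the bench, axes as the warmer's: a box hanging over the far half of the hot plate, 65 (+x from here) by 170 (y) by 30 (up). A hand straight down on the tin hits it; one leaning about 30 deg back towards the front clears it. It hangs on an upright duct of radius 24 at 60 in x, -68 in y from here.
- knob (a joint): Angle of the warmer's dial in rad: 0 = off, against the anticlockwise stop; grows clockwise as seen looking at the panel; other stop at 4.0. Light constant friction (about 0.06 N m), no spring.
- knob_grip (a point): Point on the dial's axis, 37 mm out from the panel's middle; turns with the dial. z: out of the panel, 25 deg from vertical, leaning to the warmer's front. x: along the grip bar, 61 long, 14 wide, 32 tall (top 7 above this point), on a black disc of radius 32 whose top is 23 below this point. At 0 the bar runs up the slope, its short white mark (-x half) at the low end.
- tin: Closed round steel tin with a paper band, standing on the hot plate; radius 31, height 100 (straight sides up to 88); origin at the centre of its underside, z up. About 0.3 to 0.55 kg.
- trivet: Round cork trivet fixed on the drip board, radius 52, 10 mm thick; origin at the centre of its underside, its top 10 mm above that (22 mm above the bench).
- board: Wooden drip board fixed to the bench, 200 (x) by 360 (y) by 12 thick, origin at the centre of its underside. Trivet, bottle and jar stand on its front (robot's) half, about 45 in front of its centre, in a row along its y axis, about 115 apart, in any order.
- bottle: Bystander: amber bottle, radius 33, height 170, standing on the board; origin at the centre of its underside.
- jar: Bystander: grey jar with black lid, radius 34, height 120, standing on the board; origin at the centre of its underside.
- sanding_block: Bystander: cork sanding block, 90 (x) by 55 (y) by 32 high, lying on the bench; origin at the centre of its underside.

How it is judged:
On the way, in this order (a step that is already met when the one before it is completed fails the run):
1. the dial is turned to its anticlockwise stop with the tin still on the hot plate (value of joint knob below 0.1 rad and horizontal distance between tin and plate_top below 0.06 m and z of tin in the frame of plate_top below 0.01 m), for 0.2 s.
2. the tin stands on the trivet (horizontal distance between tin and trivet below 0.02 m and z of tin in the frame of trivet below 0.014 m and angle between tin's own z axis and vertical below 0.08 rad), for 0.2 s.
At the end, for the whole second after the job is handed in: The dial is within 0.1 rad of its anticlockwise stop; the tin stands upright (within 0.08 rad), released and at rest on the cork trivet, its centre within 20 mm of the trivet's; bottle, jar and sanding block are within 20 mm of where they were (all of step 2 and value of joint knob below 0.1 rad and z of tin in the frame of trivet above 0.006 m and linear speed of tin below 0.02 m/s and contact force between the fingers and tin below 0.1 N and distance of each of bottle, jar, sanding_block from where it was at the start of the episode below 0.02 m); the robot touches nothing.
It fails at once if the tin is tipped by more than 0.35 rad (angle between tin's own z axis and vertical above 0.35 rad).
It fails at once if the tin is dropped: it moves faster than 0.4 m/s while nothing grips it (linear speed of tin above 0.4 m/s and contact force between the fingers and tin below 0.1 N).
It fails at once if the bottle or the jar is tipped by more than 0.3 rad or shifted by more than 20 mm (angle between any of bottle, jar's own z axis and vertical above 0.3 rad or distance of any of bottle, jar from where it was at the start of the episode above 0.02 m).
It fails at once if the sanding block is shifted by more than 20 mm (distance of sanding_block from where it was at the start of the episode above 0.02 m).
It also fails if it takes over 72 s, if anything falls off the work surface, if the arm or the gripper's body presses on something with over 40 N, if the wrist force passes 120 N, or if a joint passes its speed limit or range.

ROBOT

A 6-joint arm with a two-finger parallel gripper is mounted at the origin on the work surface. World frame = base frame: x ahead of the robot, y to its left, z up, the work surface at z = 0. Lengths are in m, angles in rad, forces in N, time in s.
With the tool pointing down it reaches from about 0.375 to 0.9 m from the base axis. Payload 3.1 kg.
Tool frame: the origin (TCP) lies midway between the tips of the shut fingers; the grasp point (between the pads) lies 19 mm behind it; x points along the fingers, y is the direction in which the jaws open and shut, and the axes are right-handed (so a half turn about x gives the same grasp; the last joint's range is limited). The gripper opens to 87 mm and grips with 3 to 60 N. Pads are 19 mm wide; open, the fingers measure 117 mm over their backs; the gripper's body (75 mm by 190 mm) begins 51 mm behind the grasp point.
Start: joints at [1.131, 0.527, 1.433, -0, 1.181, -0.178], TCP at [0.161, 0.604, 0.223] pointing down, gripper open.
Joint ranges: [-3.08, 3.08], [-0.75, 2.2], [0.22, 2.44], [-1.43, 4.57], [0, 2.65], [-2.85, 2.85]. Speed limits (rad/s): [2.79, 2.79, 3.14, 3.14, 3.14, 3.14].

INTERFACE

Orientations are given as a unit quaternion [x, y, z, w].
In Python, from rig import get_obs, imaging, robot gives the robot as it stands.
- The arm moves only by the shell command python3 -m inch 'ROWS' [FORCE]. ROWS is JSON, a list of rows, each a list of 3 entries, a list of its own where there are three numbers: the finger opening in mm, from 0 to 87, then the shift along the tool's x, y, z in mm, then the turn, a rotation vector about the tool's x, y, z in degrees. In form: [[grip, [dx, dy, dz], [wx, wy, wz]], ...]. A call has 1 to 12 rows; each row shifts and turns the pose as measured when the row begins, along the tool's axes as they then stand; what a row does not reach is not made up. A row lasts 1/8 s, in which the tool goes at most 62.5 mm and 10.7 degrees, less where a joint would pass 70% of its speed; a pose out of reach is approached as far as the arm can. A call with a gripper value outside its range is refused whole. The fingers move at their own pace and stop on an object; FORCE is the grip in N (left out, the last holds). Time passes only in rows, so rows that do not move let the fingers close. It gives the time, the measured TCP pose, the force and the opening at its end, in the units of the state.
- get_obs(): the state, without advancing time (a new reading comes with each control period).
- imaging.camera(name): name is "side" or "top"; returns the picture (480x640x3 uint8, red, green, blue); there is no depth.
- imaging.camera_params(name): a dict with "camera_matrix" (3x3 intrinsics, pixels), "k1" (the pictures are not rectified: a ray, as slopes to the right and down, at radius r is drawn at 1 + k1 r^2 times it, then the intrinsics apply), "xyz" and "rotation" of the camera in the world. Camera axes: x right, y down, z forward; pixel columns grow to the right and rows downward; lengths in m; the calibration is good to about 2 mm. A picture is of the moment at which its call begins. camera_params takes no time and is no camera call.
- robot.hand_in(): hands the job in, once; it reports no verdict.
Trained networks look in the newest picture that a camera, given by its name, has taken for a name from the list of things; names that differ only in an ending like _2 or _b are one class to them, and where a whole thing is asked for, a point or a joint stands for the part that bears it (a point fixed in the world has none). Each returns a list of dicts, best first, with "confidence" (0 to 1); they miss things now and then, are a little off and sometimes report something else, mostly with a low value. They report only what shows in the picture. A call takes as long as a camera call.
- imaging.cut_out(camera, target): "pixels" (480x640 bool, what is visible of it) and "box" ([centre column, centre row, width, height] in pixels, round what is visible of it).
- imaging.tip_of(camera, target): "pixel" ([column, row] in pixels: a listed point, or the origin of a listed thing).
The state is a dict: "time": time; "q": joint angles; "joint_velocities": joint speeds; "joint_torque": joint torques, N m; "position": TCP position; "tool_rot": TCP orientation; "ft_force": force on the tool from outside, world axes, zero at the start; "moment": the same for the moment, N m; "grip_width": finger opening in m.
Only numpy, scipy, OpenCV 4.12 (cv2) and the standard library are available. Lean on these libraries where they do the work, as an engineer would, in place of code of your own. Each camera call takes 0.05 s, during which the arm holds its last target. There are 200 camera calls.

## Working session

There is one attempt and no reset: what is moved stays moved. The work goes in short steps, Python scripts to look and compute and a shell command to move; the robot and the scene stay as the last step left them, time stands still between calls to the robot, and variables do not carry over. Pictures are saved under pics/ and viewed, about 8 in all and at most 12, crops included, and the job is handed in when it is done.

```bash
ls; mkdir -p pics; cat > h.py <<'E'
import numpy as np, cv2, json
from rig import get_obs, imaging, robot
from scipy.spatial.transform import Rotation as R
def cam(n):
    p=imaging.camera_params(n); K=np.array(p["camera_matrix"]); r=np.array(p["rotation"]); 
    if r.shape!=(3,3): r=R.from_quat(r.ravel()).as_matrix()
    return K,np.array([p["k1"],0,0,0,0.]),np.array(p["xyz"]),r
def ray(n,px):
    K,d,c,r=cam(n); k=d[0]
    u=(np.array(px,float)-[K[0,2],K[1,2]])/[K[0,0],K[1,1]]
    s=u.copy()
    for _ in range(30): s=u/(1+k*(s@s))
    v=r@np.array([s[0],s[1],1]); return c,v/np.linalg.norm(v)
def atz(n,px,z):
    c,v=ray(n,px); return c+v*(z-c[2])/v[2]
def tri(a,pa,b,pb):
    c1,v1=ray(a,pa); c2,v2=ray(b,pb)
    t=np.linalg.lstsq(np.c_[v1,-v2],c2-c1,rcond=None)[0]
    p,q=c1+t[0]*v1,c2+t[1]*v2; return (p+q)/2,np.linalg.norm(p-q)
def proj(n,P):
    K,d,c,r=cam(n); x=r.T@(np.array(P)-c); s=x[:2]/x[2]; s=s*(1+d[0]*(s@s)); return s*[K[0,0],K[1,1]]+[K[0,2],K[1,2]]
def snap(n,f):
    im=imaging.camera(n); cv2.imwrite('pics/'+f,im[:,:,::-1]); return im
E
python3 - <<'E'
from h import *
np.set_printoptions(precision=4,suppress=True)
for n in("side","top"):
    snap(n,n+'0.png'); print(n,cam(n))
    for t in "warmer plate_top nozzle_edge knob_grip tin trivet board bottle jar sanding_block".split():
        r=imaging.tip_of(n,t); print(t,[(np.round(x["pixel"],1),round(x["confidence"],2)) for x in r[:2]])
    for t in "knob tin".split():
        r=imaging.cut_out(n,t); print('box',t,[(np.round(x["box"],1),round(x["confidence"],2)) for x in r[:2]])
E
```

```text
pics
side (array([[433.9732,   0.    , 325.7878],
       [  0.    , 433.9732, 237.1377],
       [  0.    ,   0.    ,   1.    ]]), array([0.0217, 0.    , 0.    , 0.    , 0.    ]), array([ 0.2617, -0.5473,  0.7309]), array([[ 0.8664, -0.3396,  0.3662],
       [-0.4991, -0.5628,  0.659 ],
       [-0.0177, -0.7536, -0.657 ]]))
warmer [(array([396.2, 364.9]), 0.95), (array([350. , 352.4]), 0.32)]
plate_top [(array([424.8, 334.6]), 0.83)]
nozzle_edge [(array([437.3, 267.5]), 0.58)]
knob_grip [(array([350.2, 351.3]), 0.71)]
tin [(array([426.2, 339.8]), 0.63), (array([273.6, 209. ]), 0.63)]
trivet [(array([287.7, 234.9]), 0.65)]
board [(array([302.6, 237. ]), 0.74)]
bottle [(array([300.2, 267.9]), 0.72)]
jar [(array([270.4, 209.2]), 0.66), (array([275.5, 322.8]), 0.46)]
sanding_block [(array([275.5, 322.1]), 0.83)]
box knob [(array([357.6, 355.8,  30.8,  42.5]), 0.61)]
box tin [(array([431.9, 321.2,  45.8,  63.2]), 0.81)]
top (array([[436.6594,   0.    , 314.9772],
       [  0.    , 436.6594, 233.2955],
       [  0.    ,   0.    ,   1.    ]]), array([-0.043,  0.   ,  0.   ,  0.   ,  0.   ]), array([0.4664, 0.0228, 0.9282]), array([[ 0.0111, -0.9941,  0.1076],
       [-0.9996, -0.0138, -0.0241],
       [ 0.0255, -0.1073, -0.9939]]))
warmer [(array([412.9, 218.1]), 0.58)]
plate_top [(array([426.2, 197.5]), 0.94)]
nozzle_edge []
knob_grip [(array([415.3, 261.6]), 0.88)]
tin [(array([435.5, 193.1]), 0.83), (array([458.4, 168.2]), 0.52)]
trivet [(array([206.4, 225.2]), 0.84), (array([436.2, 196.9]), 0.34)]
board [(array([214.2, 210.9]), 0.62)]
bottle [(array([265.3, 234.2]), 0.8)]
jar [(array([153.3, 220.4]), 0.59), (array([428.9, 198. ]), 0.5)]
sanding_block [(array([317.7, 293.4]), 0.75)]
box knob [(array([413.1, 259.1,  28.9,  37.5]), 0.57), (array([257.4, 233.2,  38.2,  41.3]), 0.16)]
box tin [(array([444.9, 190.7,  47.5,  38.3]), 0.78), (array([208.8, 226.6,  46.7,  54.3]), 0.33)]
```

```bash
python3 - <<'E'
from h import *
np.set_printoptions(precision=4,suppress=True)
P=dict(warmer=((396.2,364.9),(412.9,218.1)),plate=((424.8,334.6),(426.2,197.5)),knob=((350.2,351.3),(415.3,261.6)),tin=((426.2,339.8),(435.5,193.1)),trivet=((287.7,234.9),(206.4,225.2)),bottle=((300.2,267.9),(265.3,234.2)),jar=((270.4,209.2),(153.3,220.4)),block=((275.5,322.1),(317.7,293.4)),board=((302.6,237),(214.2,210.9)))
Z=dict(warmer=0,plate=.091,knob=.0975,tin=.091,trivet=.012,bottle=.012,jar=.012,block=0,board=0)
for k,(s,t) in P.items(): print(k,*tri('side',s,'top',t),atz('side',s,Z[k])[:2],atz('top',t,Z[k])[:2])
a=cv2.imread('pics/side0.png'); b=cv2.imread('pics/top0.png')
cv2.imwrite('pics/s.png',cv2.resize(a[180:430,200:520],None,fx=2.4,fy=2.4,interpolation=cv2.INTER_CUBIC))
cv2.imwrite('pics/t.png',cv2.resize(b[120:330,330:550],None,fx=2.8,fy=2.8,interpolation=cv2.INTER_CUBIC))
E
```

```text
warmer [ 0.5992 -0.2084  0.006 ] 0.005996225407362056 [ 0.599  -0.2048] [ 0.6029 -0.2113]
plate [ 0.6363 -0.2195  0.0847] 0.009363890317916818 [ 0.6374 -0.224 ] [ 0.6308 -0.2154]
knob [ 0.5036 -0.1899  0.0973] 0.0017930880073328916 [ 0.5027 -0.1898] [ 0.5044 -0.1903]
tin [ 0.6375 -0.2333  0.0882] 0.006610749718424994 [ 0.6324 -0.2338] [ 0.6399 -0.2341]
trivet [0.5807 0.2284 0.0152] 0.00335321362035834 [0.5837 0.2313] [0.5795 0.2297]
bottle [0.5586 0.1061 0.0151] 0.006849029386751652 [0.5566 0.1099] [0.5622 0.1052]
jar [0.5862 0.3385 0.0231] 0.001109474620538802 [0.5907 0.3526] [0.5882 0.3422]
block [ 0.4397 -0.0063  0.0154] 0.0003086553274268899 [0.4434 0.0054] [ 0.4394 -0.0069]
board [0.6144 0.2154 0.0024] 0.005666655971472161 [0.6183 0.217 ] [0.6121 0.2169]
```

View pics/s.png

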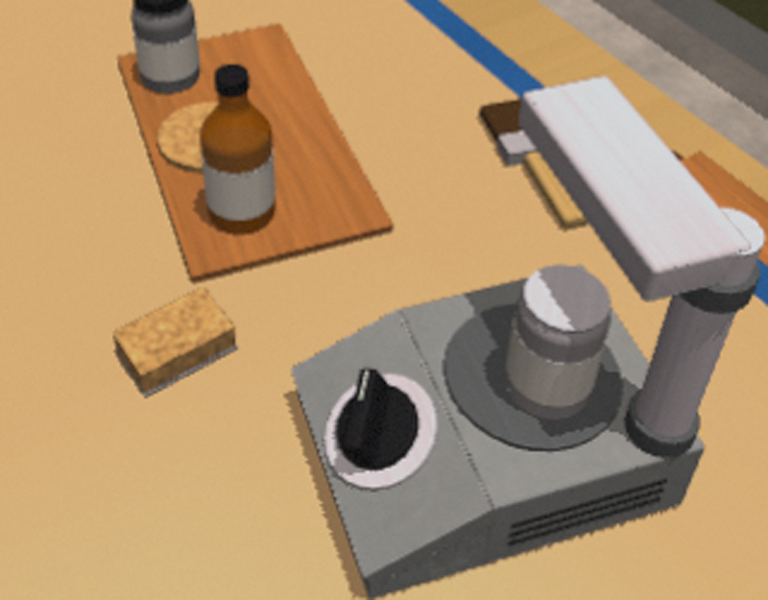

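View pics/top0.png

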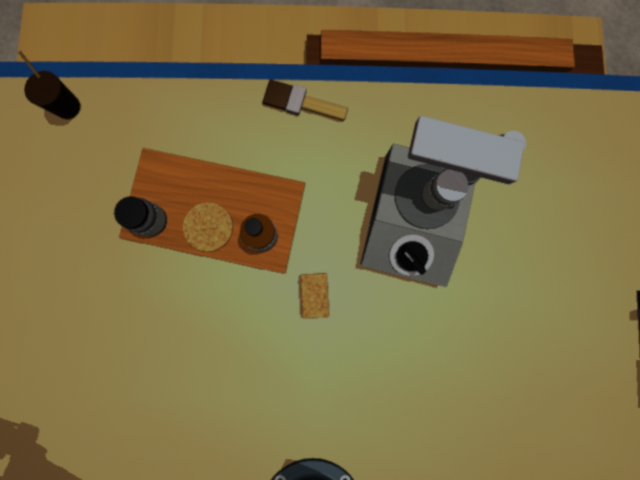

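View pics/t.png

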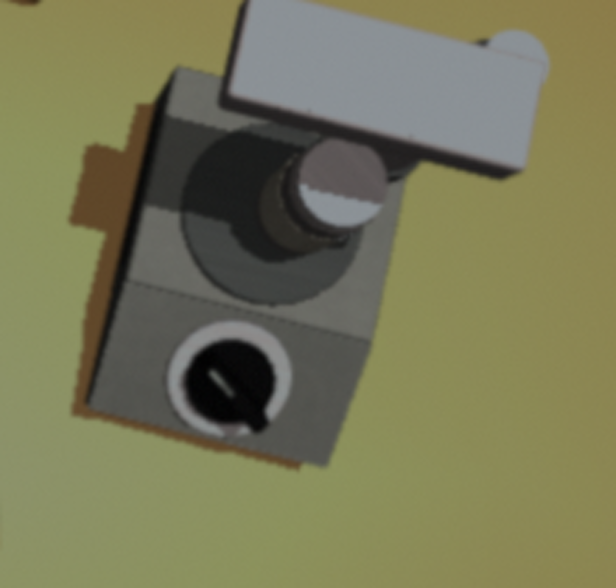

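Side crop: warmer right of the robot, with the tin on the plate under the nozzle, and a bystander bottle, jar and block to the left. Top crop: the dial's white mark at (210–233, 370–397) points up-left, and the tin lid centre is near (342,182). So the dial is about 2.1 rad from off. Next I refine the knob angle, warmer yaw and tin position.

```bash
python3 - <<'E'
from h import *
np.set_printoptions(precision=4,suppress=True)
T=lambda p:np.array(p)/2.8+[330,120]
S=lambda p:np.array(p)/2.4+[200,180]
f1,f2=[atz('top',T(p),.043) for p in((88,405),(328,465))]
b1,b2=[atz('top',T(p),.085) for p in((127,280),(370,340))]
s1,s2=[atz('side',S(p),.085) for p in((403,312),(493,505))]
for a,b in((f1,f2),(b1,b2),(s1,s2)):
    d=a-b; print(a,b,'len',np.linalg.norm(d),'yaw',np.arctan2(-d[0],d[1]))
print('lid',tri('side',S((567,300)),'top',T((342,182))))
print('nozzle front lower corners from top@.26',atz('top',T((222,103)),.26),atz('top',T((505,180)),.26))
print('nozzle side lower corners',atz('side',S((650,298)),.26))
yaw=-.235; W=R.from_euler('z',yaw).as_matrix()
Pn=W@R.from_euler('y',-np.radians(25)).as_matrix() # cols: slope-x, y, normal
k=np.array([.5036,-.190,.0975])
for n,pts in(('top',[T((210,370)),T((233,397)),T((265,430))]),('side',[S((370,370)),S((360,398)),S((366,450))])):
    for p in pts:
        c,v=ray(n,p); q=c+v*(((k+.007*Pn[:,2]-c)@Pn[:,2])/(v@Pn[:,2])); l=Pn.T@(q-k); print(n,l*1000,np.degrees(np.arctan2(l[1],l[0])))
o=get_obs(); print(o['position'],R.from_quat(o['tool_rot']).as_matrix(),o['ft_force'])
E
```

```text
[ 0.4995 -0.0937  0.043 ] [ 0.4577 -0.2693  0.043 ] len 0.18047731373961146 yaw -0.23334511900160831
[ 0.5855 -0.1156  0.085 ] [ 0.5456 -0.2872  0.085 ] len 0.17614143377695488 yaw -0.22843083078142395
[ 0.5852 -0.1227  0.085 ] [ 0.5444 -0.2893  0.085 ] len 0.17158097516775345 yaw -0.24013590359931816
lid (array([ 0.6357, -0.2355,  0.1843]), np.float64(0.00019979090076876365))
nozzle front lower corners from top@.26 [ 0.6626 -0.1414  0.26  ] [ 0.6215 -0.3036  0.26  ]
nozzle side lower corners [ 0.626  -0.3019  0.26  ]
top [16.5873 26.108   7.    ] 57.57078887706525
top [1.9198 5.4372 7.    ] 70.55222145456216
top [-15.5633 -22.7293   7.    ] -124.4004174333827
side [18.0637 21.6975  7.    ] 50.22173121346471
side [3.6405 5.3364 7.    ] 55.69796757133301
side [ -5.9294 -32.8142   7.    ] -100.24265490696578
[0.1611 0.6039 0.2226] [[-0.      0.2578  0.9662]
 [ 0.      0.9662 -0.2578]
 [-1.      0.     -0.    ]] [-0.3688  0.6009  0.3068]
```

```bash
cat >> h.py <<'E'
YAW=-.234; W=R.from_euler('z',YAW).as_matrix()
Pn=W@R.from_euler('y',-np.radians(25)).as_matrix(); n=Pn[:,2]
KN=np.array([.505,-.1895,.0975])
def frame(x,y):
    x=x/np.linalg.norm(x); y=y-x*(x@y); y/=np.linalg.norm(y); return np.c_[x,y,np.cross(x,y)]
def knobR(a): # jaw direction at panel angle a deg
    a=np.radians(a); return frame(-n,np.cos(a)*Pn[:,0]+np.sin(a)*Pn[:,1])
def to(*pts,Rt=None):
    o=get_obs(); p=np.array(o['position']); M=R.from_quat(o['tool_rot']).as_matrix()
    print('t',round(o['time'],2),'p',np.round(p,4),'q',np.round(o['q'],2),'F',np.round(o['ft_force'],1),'grip',round(o['grip_width'],4))
    for t in pts: print(' shift',np.round(M.T@(np.array(t)-p)*1000,1)); p=np.array(t)
    if Rt is not None:
        w=R.from_matrix(M.T@Rt).as_rotvec(degrees=True); print(' turn',np.round(w,1),np.linalg.norm(w))
E
python3 -c "
from h import *
to([.161,.604,.33],[.4,.25,.33],KN+.15*n,Rt=knobR(-36))"
```

```text
t 1.3 p [0.1611 0.6039 0.2226] q [ 1.13  0.53  1.43  0.    1.18 -0.18] F [-0.4  0.6  0.3] grip 0.087
 shift [-1.074e+02  1.000e-01 -2.000e-01]
 shift [  -0.  -280.4  322.2]
 shift [  96.6 -399.3  151.4]
 turn [122.1 -13.5  27.4] 125.89111721571207
```

```bash
python3 -m inch '[[87,[-54,0,0],[0,0,0]],[87,[-54,0,0],[0,0,0]],[87,[0,-35,40],[0,0,0]],[87,[0,-35,40],[0,0,0]],[87,[0,-35,40],[0,0,0]],[87,[0,-35,40],[0,0,0]],[87,[0,-35,40],[0,0,0]],[87,[0,-35,40],[0,0,0]],[87,[0,-35,40],[0,0,0]],[87,[0,-35,40],[0,0,0]]]' 20
python3 -m inch '[[60,[0,-50,19],[0,0,0]],[60,[0,-50,19],[0,0,0]],[60,[0,-50,19],[0,0,0]],[60,[0,-50,19],[0,0,0]],[60,[0,-50,19],[0,0,0]],[60,[0,-50,19],[0,0,0]],[60,[0,-50,19],[0,0,0]],[60,[0,-50,19],[0,0,0]]]'
python3 -c "
from h import *
to(KN+.15*n,Rt=knobR(-36))"
```

```text
time: 2.55
position: [0.405, 0.245, 0.3354]
tool_rot: [0.091, 0.699, -0.087, 0.704]
ft_force: [0.8, 0.2, -0.3]
grip_width: 0.0864
time: 3.55
position: [0.4549, -0.1944, 0.3365]
tool_rot: [0.091, 0.696, -0.087, 0.707]
ft_force: [0.6, 0.3, -0.5]
grip_width: 0.0599
t 3.55 p [ 0.4549 -0.1944  0.3365] q [-0.64  0.22  1.6   0.01  1.31 -1.96] F [ 0.6  0.3 -0.5] grip 0.0599
 shift [102.9  15.3 -17.7]
 turn [122.6 -13.6  26.2] 126.1106174620754
```

```bash
python3 -m inch '[[50,[0,0,0],[10.3,-1.1,2.2]],[50,[0,0,0],[10.3,-1.1,2.2]],[50,[0,0,0],[10.3,-1.1,2.2]],[50,[0,0,0],[10.3,-1.1,2.2]],[50,[0,0,0],[10.3,-1.1,2.2]],[50,[0,0,0],[10.3,-1.1,2.2]],[50,[0,0,0],[10.3,-1.1,2.2]],[50,[0,0,0],[10.3,-1.1,2.2]],[50,[0,0,0],[10.3,-1.1,2.2]],[50,[0,0,0],[10.3,-1.1,2.2]],[50,[0,0,0],[10.3,-1.1,2.2]],[50,[0,0,0],[10.3,-1.1,2.2]]]'
python3 -c "
from h import *
to(KN+.15*n,KN+.04*n,KN-.012*n,Rt=knobR(-36))"
```

```text
time: 5.05
position: [0.4544, -0.2011, 0.3374]
tool_rot: [0.782, 0.137, -0.525, 0.306]
ft_force: [0.2, 0.1, -0.3]
grip_width: 0.0502
t 5.05 p [ 0.4544 -0.2011  0.3374] q [-0.78  0.05  1.89  0.29  0.84 -0.02] F [ 0.2  0.1 -0.3] grip 0.0502
 shift [ 86.7 -61.1  19. ]
 shift [110.   -0.8  -0.5]
 shift [52.  -0.4 -0.3]
 turn [-3.   0.3 -0.4] 3.027230869960994
```

```bash
python3 -m inch '[[50,[40,-31,9.5],[-3,0,0]],[50,[47,-31,9.5],[0,0,0]],[50,[55,0,0],[0,0,0]],[50,[50,0,0],[0,0,0]],[50,[0,0,0],[0,0,0]]]'
python3 -c "
from h import *
to(KN+.04*n,KN-.012*n,Rt=knobR(-36))
a=snap('side','s1.png'); b=snap('top','t1.png')
cc=np.hstack([cv2.resize(a[300:420,290:430],(390,334)),cv2.resize(b[200:320,345:485],(390,334))]); 
cv2.imwrite('pics/c1.png',cc[:,:,::-1])"
```

```text
time: 5.68
position: [0.4883, -0.1897, 0.1362]
tool_rot: [0.774, 0.147, -0.52, 0.33]
ft_force: [-0.6, 0.4, 0.9]
grip_width: 0.0501
t 5.67 p [ 0.4883 -0.1897  0.1362] q [-0.69  0.46  2.11  0.83  0.24 -0.6 ] F [-0.6  0.4  0.9] grip 0.0501
 shift [ 1.9 -3.8 -2.3]
 shift [52.  -0.9 -0.4]
 turn [ 0.1  0.4 -1. ] 1.062797752172107
```

View pics/c1.png

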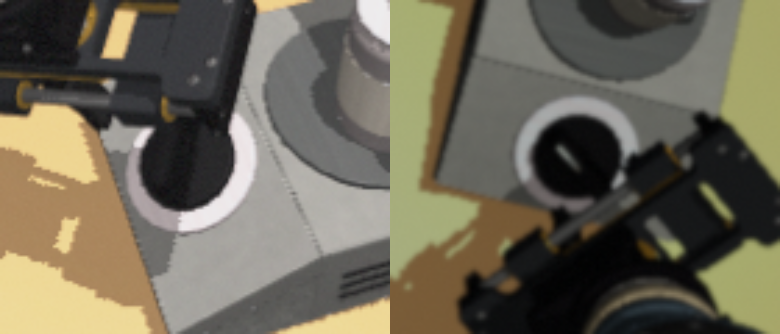

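Fingers straddle the bar's direction correctly (mark in the top half at (555–580,145–170)), but q6 would run close to its limit. I'll flip the hand by half a turn about its axis first.

```bash
python3 -m inch '[[50,[0,0,0],[10.6,0,0]],[50,[0,0,0],[10.6,0,0]],[50,[0,0,0],[10.6,0,0]],[50,[0,0,0],[10.6,0,0]],[50,[0,0,0],[10.6,0,0]],[50,[0,0,0],[10.6,0,0]],[50,[0,0,0],[10.6,0,0]],[50,[0,0,0],[10.6,0,0]],[50,[0,0,0],[10.6,0,0]]]'
python3 -m inch '[[50,[0,0,0],[10.6,0,0]],[50,[0,0,0],[10.6,0,0]],[50,[0,0,0],[10.6,0,0]],[50,[0,0,0],[10.6,0,0]],[50,[0,0,0],[10.6,0,0]],[50,[0,0,0],[10.6,0,0]],[50,[0,0,0],[10.6,0,0]],[50,[0,0,0],[10.6,0,0]]]'
python3 -c "
from h import *
to(KN+.04*n,KN-.012*n,Rt=knobR(144))"
```

```text
time: 6.9
position: [0.4918, -0.1944, 0.1764]
tool_rot: [0.778, -0.292, -0.428, -0.355]
ft_force: [0.9, -0.4, 0.4]
grip_width: 0.05
time: 7.9
position: [0.4922, -0.1966, 0.2103]
tool_rot: [-0.34, 0.491, 0.096, 0.796]
ft_force: [0.2, 0.3, 0.2]
grip_width: 0.0499
t 7.9 p [ 0.4922 -0.1966  0.2103] q [-0.7   0.3   2.11  0.75  0.27  2.67] F [0.2 0.3 0.2] grip 0.0499
 shift [ 61.   44.3 -17.6]
 shift [51.5  6.9 -1.5]
 turn [-2.4  1.5  7.6] 8.118709647043877
```

```bash
python3 -m inch '[[50,[0,0,0],[-2.4,1.5,7.6]],[50,[0,0,0],[0,0,0]]]'
python3 -c "
from h import *
to(KN+.04*n,KN-.012*n,Rt=knobR(144))"
```

```text
time: 8.15
position: [0.4861, -0.2001, 0.2127]
tool_rot: [-0.333, 0.512, 0.155, 0.777]
ft_force: [-0.0, 0.2, 0.2]
grip_width: 0.05
t 8.15 p [ 0.4861 -0.2001  0.2127] q [-0.73  0.29  2.03  0.49  0.46  2.86] F [-0.   0.2  0.2] grip 0.05
 shift [70.5 37.5 -8.6]
 shift [52.   0.7 -0.7]
 turn [0.8 0.7 0.8] 1.3579931998432713
```

```bash
python3 -m inch '[[50,[0,0,0],[-10,0,0]],[50,[0,0,0],[-10,0,0]]]'
python3 -c "
from h import *
print(get_obs()['q'])
to(KN+.04*n,KN-.012*n,Rt=knobR(144))"
```

```text
time: 8.4
position: [0.4851, -0.1988, 0.2172]
tool_rot: [-0.465, 0.475, 0.237, 0.709]
ft_force: [0.1, 0.1, 0.4]
grip_width: 0.0499
[-0.73132969  0.27952851  2.03450076  0.49808341  0.46172044  2.50275325]
t 8.4 p [ 0.4851 -0.1988  0.2172] q [-0.73  0.28  2.03  0.5   0.46  2.5 ] F [0.1 0.1 0.4] grip 0.0499
 shift [74.7 39.5  3.5]
 shift [52.   1.4 -0.3]
 turn [20.8  0.6  1.5] 20.82401179074783
```

Descend to 40 mm, then restore the 20° once q6 has room.

```bash
python3 -m inch '[[50,[25,13,1],[0,0,0]],[50,[25,13,1],[0,0,0]],[50,[25,13,1],[0,0,1]],[50,[0,0,0],[0,0,0]]]'
python3 -c "
from h import *
to(KN+.04*n,KN-.012*n,Rt=knobR(144))"
```

```text
time: 8.9
position: [0.4876, -0.185, 0.1406]
tool_rot: [-0.458, 0.48, 0.231, 0.712]
ft_force: [-0.4, 0.1, -0.3]
grip_width: 0.0499
t 8.9 p [ 0.4876 -0.185   0.1406] q [-0.69  0.45  2.12  0.92  0.24  2.1 ] F [-0.4  0.1 -0.3] grip 0.0499
 shift [ 6.6  1.9 -0.9]
 shift [52.   1.5 -0.1]
 turn [19.5  0.4  1.6] 19.612536982516936
```

```bash
python3 -m inch '[[50,[8,2,-1],[9.8,0.2,0.8]],[50,[8,0,0],[9.8,0.2,0.8]],[50,[0,0,0],[0,0,0]]]'
python3 -c "
from h import *
to(KN+.02*n,KN-.012*n,Rt=knobR(144))"
```

```text
time: 9.28
position: [0.4925, -0.1869, 0.1312]
tool_rot: [-0.32, 0.52, 0.146, 0.779]
ft_force: [-0.4, -0.4, 0.6]
grip_width: 0.0499
t 9.28 p [ 0.4925 -0.1869  0.1312] q [-0.68  0.47  2.1   0.86  0.24  2.53] F [-0.4 -0.4  0.6] grip 0.0499
 shift [15.9  2.5 -1.3]
 shift [32.   0.3 -0. ]
 turn [-1.1  0.   0.6] 1.2033608729536345
```

```bash
python3 -m inch '[[50,[12,1.4,-0.6],[0,0,0]],[50,[12,1.4,-0.6],[0,0,0]],[50,[0,0,0],[0,0,0]]]'
python3 -c "
from h import *
to(KN-.012*n,Rt=knobR(144))"
```

```text
time: 9.65
position: [0.5005, -0.1889, 0.1132]
tool_rot: [-0.324, 0.517, 0.143, 0.779]
ft_force: [-0.0, 0.2, -1.1]
grip_width: 0.0502
t 9.65 p [ 0.5005 -0.1889  0.1132] q [-0.67  0.52  2.1   1.07  0.2   2.32] F [-0.   0.2 -1.1] grip 0.0502
 shift [28.1  2.9 -1.3]
 turn [-0.8  0.1  1.1] 1.3995410942152433
```

```bash
python3 -m inch '[[50,[14,1.5,-0.6],[0,0,0.5]],[50,[13,1,-0.6],[0,0,0]],[50,[0,0,0],[0,0,0]],[20,[0,0,0],[0,0,0]],[20,[0,0,0],[0,0,0]],[20,[0,0,0],[0,0,0]]]'
python3 -c "
from h import *
to(KN-.012*n,Rt=knobR(144))"
```

```text
time: 10.4
position: [0.5102, -0.1915, 0.094]
tool_rot: [-0.326, 0.516, 0.145, 0.779]
ft_force: [0.3, 0.7, -0.1]
grip_width: 0.0279
t 10.4 p [ 0.5102 -0.1915  0.094 ] q [-0.67  0.57  2.09  1.28  0.18  2.11] F [ 0.3  0.7 -0.1] grip 0.0279
 shift [ 6.4  3.4 -1.5]
 turn [-0.6  0.2  1.2] 1.3489837120145964
```

```bash
python3 -m inch '[[28,[6,1.5,-1.5],[0,0,0]],[28,[0,0,0],[0,0,0]],[5,[0,0,0],[0,0,0]],[5,[0,0,0],[0,0,0]],[5,[0,0,0],[0,0,0]],[5,[0,0,0],[0,0,0]],[5,[0,0,0],[0,0,0]]]' 12
python3 -c "
from h import *
to(KN-.012*n,Rt=knobR(144))"
```

```text
time: 11.28
position: [0.5086, -0.1892, 0.0871]
tool_rot: [-0.325, 0.516, 0.147, 0.779]
ft_force: [0.1, 1.5, -2.1]
grip_width: 0.0141
t 11.28 p [ 0.5086 -0.1892  0.0871] q [-0.67  0.59  2.1   1.36  0.18  2.02] F [ 0.1  1.5 -2.1] grip 0.0141
 shift [ 1.1 -1.6 -0.2]
 turn [-0.5  0.3  0.9] 1.0530326907862373
```

```bash
python3 -m inch '[[5,[0,0,0],[-6,0,0]],[5,[0,0,0],[-6,0,0]],[5,[0,0,0],[-6,0,0]],[5,[0,0,0],[-6,0,0]]]' 12
python3 -c "
from h import *
to(KN-.012*n,Rt=knobR(144-24)); print(get_obs()['moment'])"
```

```text
time: 11.78
position: [0.5089, -0.1894, 0.0872]
tool_rot: [-0.484, 0.473, 0.254, 0.692]
ft_force: [-0.5, 0.4, -0.9]
grip_width: 0.014
t 11.78 p [ 0.5089 -0.1894  0.0872] q [-0.67  0.59  2.1   1.37  0.18  1.59] F [-0.5  0.4 -0.9] grip 0.014
 shift [ 1.1 -1.1 -0.8]
 turn [48.2  0.3  0.9] 48.16764420959628
[0.42715172 0.58410086 0.03797122]
```

```bash
python3 -m inch '[[5,[0,0,0],[-8,0,0]],[5,[0,0,0],[-8,0,0]],[5,[0,0,0],[-8,0,0]],[5,[0,0,0],[-8,0,0]],[5,[0,0,0],[-8,0,0]],[5,[0,0,0],[-8,0,0]]]'
python3 -m inch '[[5,[0,0,0],[-8,0,0]],[5,[0,0,0],[-8,0,0]],[5,[0,0,0],[-8,0,0]],[5,[0,0,0],[-8,0,0]],[5,[0,0,0],[-4,0,0]]]'
python3 -c "
from h import *
to(KN-.012*n,Rt=knobR(270)); print(get_obs()['moment'])"
```

```text
time: 12.52
position: [0.5096, -0.1894, 0.0875]
tool_rot: [0.729, -0.323, -0.428, -0.426]
ft_force: [-0.1, 1.3, -1.7]
grip_width: 0.0142
time: 13.15
position: [0.51, -0.1891, 0.0877]
tool_rot: [0.827, -0.169, -0.508, -0.173]
ft_force: [-0.9, 1.1, -2.1]
grip_width: 0.0137
t 13.15 p [ 0.51   -0.1891  0.0877] q [-0.67  0.59  2.1   1.37  0.19  0.08] F [-0.9  1.1 -2.1] grip 0.0137
 shift [ 1.1  1.6 -0.2]
 turn [-15.3  -1.1   0. ] 15.346322720290845
[0.31875732 0.77347921 0.04516038]
```

```bash
for i in 1; do python3 -m inch '[[5,[0,0,0],[-5,0,0]],[5,[0,0,0],[-5,0,0]]]' >/dev/null; python3 -c "
from h import *
to(Rt=knobR(270)); print(np.array(get_obs()['moment'])@n)"; python3 -m inch '[[5,[0,0,0],[-5,0,0]],[5,[0,0,0],[-3,0,0]]]' >/dev/null; python3 -c "
from h import *
to(Rt=knobR(270)); print(np.array(get_obs()['moment'])@n)"; done
```

```text
t 13.4 p [ 0.51   -0.1888  0.0877] q [-0.67  0.59  2.1   1.37  0.19 -0.1 ] F [-0.9  1.1 -1.5] grip 0.0139
 turn [-5.  -1.1 -0. ] 5.138798972199118
0.0055370480681399565
t 13.65 p [ 0.5103 -0.1889  0.0879] q [-0.67  0.59  2.1   1.37  0.19 -0.24] F [-0.3  0.5  0.7] grip 0.0142
 turn [ 3.1 -1.1 -0.1] 3.288712219318976
-0.3063984342328986
```

The stop is reached: there is a −0.3 N m reaction, at an angle matching the prediction. Release, withdraw and refine the tin.

```bash
python3 -m inch '[[14,[0,0,0],[3,0,0]],[30,[0,0,0],[0,0,0]],[40,[0,0,0],[0,0,0]],[40,[0,0,0],[0,0,0]],[40,[-20,0,0],[0,0,0]],[40,[-40,0,0],[0,0,0]],[80,[-50,0,0],[0,0,0]],[80,[-50,0,0],[0,0,0]],[80,[0,0,0],[0,0,0]]]'
cat >> h.py <<'E'
TR=frame(W@np.array([.5,0,-.866]),-W[:,1])
XT=TR[:,0]
E
python3 - <<'E'
from h import *
from scipy.optimize import least_squares
a=snap('side','s2.png'); b=snap('top','t2.png')
bx={n:imaging.cut_out(n,'tin') for n in('side','top')}
for n in bx: print(n,[(np.round(x['box'],1),round(x['confidence'],2)) for x in bx[n][:2]])
th=np.linspace(0,2*np.pi,60)
def box(n,x,y):
    P=[proj(n,(x+r*np.cos(t),y+r*np.sin(t),.091+z)) for t in th for r,z in((.031,0),(.031,.088),(.028,.1))]
    P=np.array(P); return np.r_[P.min(0),P.max(0)]
use={'side':(431.9,321.2,45.8,63.2),'top':(444.9,190.7,47.5,38.3)}
ob={n:np.array([c-w/2,r-h/2,c+w/2,r+h/2]) for n,(c,r,w,h) in use.items()}
f=lambda p:np.r_[(box('side',*p)-ob['side']),(box('top',*p)-ob['top'])[[0,2,3]]]
s=least_squares(f,[.635,-.235],loss='soft_l1'); print(s.x,s.fun,f(s.x))
tin=np.r_[s.x,.161]; g=tin+.019*XT
to(g-.16*XT,g,Rt=TR)
cc=np.hstack([cv2.resize(a[250:430,310:520],(390,334)),cv2.resize(b[150:330,350:560],(390,334))]); 
cv2.imwrite('pics/c2.png',cc[:,:,::-1])
E
```

```text
time: 14.78
position: [0.4442, -0.1753, 0.2328]
tool_rot: [0.844, -0.101, -0.524, -0.059]
ft_force: [0.1, 0.2, 0.2]
grip_width: 0.0623
side [(array([432.2, 322.9,  44.4,  67.1]), 0.56)]
top [(array([445.9, 190.7,  46.8,  41.4]), 0.66)]Traceback (most recent call last):
  File "<stdin>", line 13, in <module>
    return func(*args, **kwargs)
    result = trf(vector_fun.fun, vector_fun.jac, x0, f0, J0, lb, ub, ftol, xtol,
                 gtol, max_nfev, x_scale, loss_function, tr_solver,
                 tr_options.copy(), verbose, callback=callback_wrapped)
    return trf_no_bounds(
        fun, jac, x0, f0, J0, ftol, xtol, gtol, max_nfev, x_scale,
        loss_function, tr_solver, tr_options, verbose, callback=callback)
    J = jac(x)
    self._update_jac()
    ~~~~~~~~~~~~~~~~^^
    self.J = self.jac_wrapped(xp_copy(self.x), f0=self.f)
             ~~~~~~~~~~~~~~~~^^^^^^^^^^^^^^^^^^^^^^^^^^^^
    J, dct = approx_derivative(
             ~~~~~~~~~~~~~~~~~^
        self.fun,
        ^^^^^^^^^
    ...<2 lines>...
        **self.finite_diff_options,
        ^^^^^^^^^^^^^^^^^^^^^^^^^^^
 
[... 394 characters left out ...]
.atleast_1d(self.fun(x, *self.args, **self.kwargs))
                      ~~~~~~~~^^^^^^^^^^^^^^^^^^^^^^^^^^^^^^
    return np.atleast_1d(self.fun(x))
                         ~~~~~~~~^^^
    return self.f(x, *self.args, **self.kwargs)
           ~~~~~~^^^^^^^^^^^^^^^^^^^^^^^^^^^^^^
  File "<stdin>", line 12, in <lambda>
  File "<stdin>", line 8, in box
  File "h.py", line 21, in proj
    K,d,c,r=cam(n); x=r.T@(np.array(P)-c); s=x[:2]/x[2]; s=s*(1+d[0]*(s@s)); return s*[K[0,0],K[1,1]]+[K[0,2],K[1,2]]
            ~~~^^^
  File "h.py", line 5, in cam
    p=imaging.camera_params(n); K=np.array(p["camera_matrix"]); r=np.array(p["rotation"]);
ValueError: time passes only in moves, steps and waits
```

```bash
sed -i 's/^import numpy/import functools, numpy/; s/^def cam/@functools.cache\ndef cam/; s/^import functools, numpy as np/import functools, numpy as np/' h.py
python3 - <<'E'
from h import *
from scipy.optimize import least_squares
a=cv2.imread('pics/s2.png'); b=cv2.imread('pics/t2.png')
th=np.linspace(0,2*np.pi,60)
def box(n,x,y):
    P=[proj(n,(x+r*np.cos(t),y+r*np.sin(t),.091+z)) for t in th for r,z in((.031,0),(.031,.088),(.028,.1))]
    P=np.array(P); return np.r_[P.min(0),P.max(0)]
use={'side':(432,322,45.1,65.1),'top':(445.4,190.7,47.1,40)}
ob={n:np.array([c-w/2,r-h/2,c+w/2,r+h/2]) for n,(c,r,w,h) in use.items()}
f=lambda p:np.r_[(box('side',*p)-ob['side']),(box('top',*p)-ob['top'])[[0,2,3]]]
s=least_squares(f,[.635,-.235],loss='soft_l1'); print(s.x,f(s.x))
tin=np.r_[s.x,.161]; g=tin+.019*XT
to(g-.16*XT,g,Rt=TR)
cc=np.hstack([cv2.resize(a[250:430,310:520],(390,334)),cv2.resize(b[150:330,350:560],(390,334))]); 
cv2.imwrite('pics/c2.png',cc)
E
```

```text
[ 0.63482518 -0.23509569] [ 0.37589842 -0.18346818  0.28891616  0.44987011 -1.33319363  0.07663783
  0.51683443]
t 14.97 p [ 0.4439 -0.1744  0.2284] q [-0.75  0.19  2.11  0.49  0.48  0.66] F [ 0.4 -0.2  0.4] grip 0.0762
 shift [   7.3   14.8 -140.2]
 shift [159.6  -0.2 -11.4]
 turn [ 0.   4.1 -0.1] 4.08816675061239
```

View pics/c2.png

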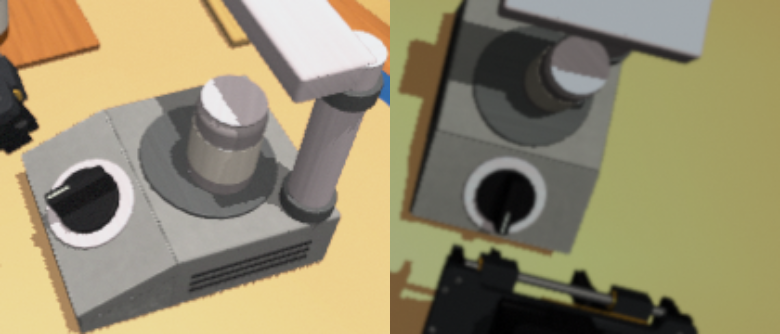

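Dial mark now points at the low end in both halves (side (60,190), top (504,222)), so it is off; the tin is still on the plate. The tin fit gives (0.635, −0.235) with residuals ≤1.3 px.

```bash
python3 -m inch '[[87,[0,0,0],[0,4,0]],[87,[0,5,-45],[0,0,0]],[87,[3,5,-45],[0,0,0]],[87,[3,5,-45],[0,0,0]],[87,[0,0,0],[0,0,0]]]' >/dev/null
python3 -c "
from h import *
tin=np.array([.6348,-.2351,.161]); g=tin+.019*XT
to(g-.11*XT,g,Rt=TR)"
```

```text
t 15.6 p [ 0.557  -0.2133  0.2767] q [-0.66  0.27  1.83  0.37  0.62  0.89] F [-1.5  0.5 -0.4] grip 0.0868
 shift [ 49.2   3.6 -13.3]
 shift [110.    1.2  -2.7]
 turn [-0.3  1.4  0.6] 1.5562575070269522
```

```bash
python3 -m inch '[[87,[15,2,-7],[0,1.4,0.6]],[87,[35,2,-7],[0,0,0]],[87,[40,0,-1],[0,0,0]],[87,[0,0,0],[0,0,0]]]' >/dev/null
python3 -c "
from h import *
tin=np.array([.6348,-.2351,.161]); g=tin+.019*XT
to(g,Rt=TR)"
```

```text
t 16.1 p [ 0.6088 -0.2265  0.1929] q [-0.62  0.47  1.8   0.46  0.44  0.82] F [-0.9  0.5 -0.5] grip 0.0869
 shift [60.1  2.8 -8.8]
 turn [-0.4  1.   0.5] 1.1866432122429438
```

```bash
python3 -m inch '[[87,[22,2,-5],[0,1,0.5]],[87,[22,1,-5],[0,0,0]],[87,[12,0,-1],[0,0,0]],[87,[0,0,0],[0,0,0]]]' >/dev/null
python3 -c "
from h import *
tin=np.array([.6348,-.2351,.161]); g=tin+.019*XT
to(g,Rt=TR)"
```

```text
t 16.6 p [ 0.6409 -0.2355  0.1459] q [-0.6   0.58  1.77  0.53  0.36  0.76] F [ 0.1 -0.   0.4] grip 0.087
 shift [ 2.9  1.  -2.3]
 turn [-0.5  0.4  0.1] 0.6734504450807828
```

```bash
python3 -m inch '[[75,[2,1,-2],[0,0,0]],[70,[0,0,0],[0,0,0]],[66,[0,0,0],[0,0,0]],[56,[0,0,0],[0,0,0]],[56,[0,0,0],[0,0,0]],[56,[0,0,0],[0,0,0]],[56,[0,0,0],[0,0,0]],[56,[0,0,0],[0,0,0]]]' 30
python3 -c "
from h import *
tin=np.array([.6348,-.2351,.161]); g=tin+.019*XT
to(g,Rt=TR)
M=R.from_quat(get_obs()['tool_rot']).as_matrix()
for v in([0,0,.01],-.03*W[:,0]+[0,0,.01]): print(np.round(M.T@np.array(v)*1000,1))
for n_ in ('top','side'):
    imaging.camera(n_)
    for k in('trivet','board'): print(n_,k,[(np.round(x['pixel'],1),x['confidence']) for x in imaging.tip_of(n_,k)[:1]], [(np.round(x['box'],1),round(x['confidence'],2)) for x in imaging.cut_out(n_,k)[:1]])
"
```

```text
time: 17.6
position: [0.643, -0.2368, 0.1476]
tool_rot: [0.859, -0.102, -0.498, -0.063]
ft_force: [0.2, 0.7, 1.2]
grip_width: 0.0614
t 17.6 p [ 0.643  -0.2368  0.1476] q [-0.6   0.58  1.76  0.53  0.36  0.76] F [0.2 0.7 1.2] grip 0.0614
 shift [3.2 0.3 0.5]
 turn [-0.4  0.3  0.1] 0.5601178360455178
[-8.7 -0.1 -5. ]
[-23.5   0.1  21.1]
top trivet [(array([209.7, 224.1]), 0.92)] [(array([208.3, 225.9,  47.3,  54. ]), 0.73)]
top board [(array([211.9, 209.5]), 0.62)] [(array([211.4, 212.6, 187.5, 126.1]), 0.82)]
side trivet [(array([289.3, 239.7]), 0.9)] [(array([276.1, 238.1,  21. ,  29.8]), 0.83)]
side board [] [(array([305.8, 245.3, 115.3, 110.8]), 0.59)]
```

```bash
python3 - <<'E'
from h import *
print('triv mask top',atz('top',(208.3,225.9),.022),'tips',atz('top',(209.7,224.1),.012),atz('side',(289.3,239.7),.012),tri('side',(289.3,239.7),'top',(209.7,224.1)))
# refine by cork pixels in the first top picture: fit circle centre of trivet
r=imaging.camera('top'); m=imaging.cut_out('top','trivet')[0]['pixels'].astype(np.uint8)
c=max(cv2.findContours(m,0,1)[0],key=cv2.contourArea)[:,0]
P=np.array([atz('top',q,.022)[:2] for q in c]); (x,y),rad=cv2.minEnclosingCircle(P.astype(np.float32)); print('circle',x,y,rad,P.mean(0))
T=np.array([.575,.227,.022])
B=(np.array([.5595,.1075]),.033,.182); J=(np.array([.587,.34]),.034,.132)
L,Y,Z=np.meshgrid(np.arange(.051,.30,.01),np.linspace(-.095,.095,20),np.linspace(-.0375,.0375,8),indexing='ij')
pts=np.c_[-L.ravel(),Y.ravel(),Z.ravel()]
for a in range(90,271,15): # azimuth towards which hand leans
    d=np.array([np.cos(np.radians(a)),np.sin(np.radians(a)),0])
    M=frame(-.5*d-np.array([0,0,.866]),np.cross([0,0,1],d))
    g=T+[0,0,.07]; w=g+pts@M.T
    res=[]
    for c,r_,h in(B,J):
        q=w[w[:,2]<h+.01]; res.append((np.linalg.norm(q[:,:2]-c,axis=1)-r_).min() if len(q) else 9)
    print(a,np.round(res,3))
E
```

```text
triv mask top [0.57689192 0.22340236 0.022     ] tips [0.58197509 0.22281074 0.012     ] [0.57902974 0.21259888 0.012     ] (array([5.83863422e-01, 2.25254782e-01, 1.47688556e-04]), np.float64(0.0008351177906808351))
circle 0.5756433010101318 0.224086731672287 0.05424164608120918 [0.57509929 0.22444445]
90 [0.08  0.011]
105 [0.071 0.004]
120 [ 0.056 -0.01 ]
135 [ 0.034 -0.029]
150 [ 0.01  -0.025]
165 [-0.007 -0.016]
180 [-0.008  0.003]
195 [-0.017  0.029]
210 [-0.032  0.054]
225 [-0.03   0.075]
240 [-0.02   0.091]
255 [-0.012  0.099]
270 [-0.011  0.1  ]
```

Direct placing with a leaning hand would hit the bottle or jar, as the body is 190 mm wide. I'll set the tin down on free bench between warmer and board, regrasp it straight down with the jaws along the board's x, then place it.

```bash
python3 -m inch '[[56,[-9,0,-5],[0,0,0]],[56,[-12,0,-7],[0,0,0]],[56,[-15,0,15],[0,0,0]],[56,[-18,0,22],[0,0,0]],[56,[-18,0,22],[0,0,0]],[56,[-18,0,22],[0,0,0]],[56,[0,0,0],[0,0,0]]]'
python3 -c "
from h import *
p=np.array(get_obs()['position']); a=np.r_[p[:2]-.06*W[:2,0],.235]
to(a,[.608,-.0437,.235],[.608,-.0437,.09],Rt=TR)"
```

```text
time: 19.08
position: [0.5323, -0.2069, 0.1888]
tool_rot: [0.854, -0.098, -0.506, -0.066]
ft_force: [0.7, -0.9, -5.1]
grip_width: 0.0608
t 19.07 p [ 0.5323 -0.2069  0.1888] q [-0.69  0.39  1.99  0.63  0.38  0.58] F [ 0.7 -0.9 -5.1] grip 0.0608
 shift [-69.3  -0.5  30.5]
 shift [  47.7 -176.5  -82.7]
 shift [127.2   1.9  69.5]
 turn [-0.5  1.4  0.6] 1.5540829339379167
```

```bash
python3 -m inch '[[56,[-20,0,-11],[0,1,0.5]],[56,[-22,0,-13],[0,0,0]],[56,[5,-36,-6],[0,0,0]],[56,[5,-40,-7],[0,0,0]],[56,[5,-40,-7],[0,0,0]],[56,[5,-40,-7],[0,0,0]],[56,[3,-24,-6],[0,0,0]],[56,[0,0,0],[0,0,0]]]'
python3 -c "
from h import *
to([.608,-.0437,.20],[.608,-.0437,.07],Rt=TR)"
```

```text
time: 20.08
position: [0.619, -0.0394, 0.235]
tool_rot: [0.857, -0.105, -0.501, -0.064]
ft_force: [-0.8, -0.2, -5.6]
grip_width: 0.0612
t 20.07 p [ 0.619  -0.0394  0.235 ] q [-0.25  0.37  1.83  0.01  0.43  1.56] F [-0.8 -0.2 -5.6] grip 0.0612
 shift [25.8  7.  25.6]
 shift [113.3   0.7  63.8]
 turn [-0.8  0.6 -0.1] 0.9881487499984537
```

```bash
python3 -m inch '[[56,[20,2,14],[0,0,0]],[56,[25,2,17],[0,0,0]],[56,[25,2,17],[0,0,0]],[56,[25,1,16],[0,0,0]],[56,[22,1,13],[0,0,0]],[56,[14,0,8],[0,0,0]],[56,[0,0,0],[0,0,0]]]'
python3 -c "
from h import *
to([.608,-.0437,.058],Rt=TR)
a=snap('side','s3.png'); b=snap('top','t3.png')
cv2.imwrite('pics/c3.png',np.hstack([cv2.resize(a[170:400,230:450],(390,408)),cv2.resize(b[120:350,230:450],(390,408))])[:,:,::-1])"
```

```text
time: 20.95
position: [0.61, -0.0489, 0.076]
tool_rot: [0.855, -0.11, -0.503, -0.065]
ft_force: [0.6, 0.0, -4.9]
grip_width: 0.0609
t 20.95 p [ 0.61   -0.0489  0.076 ] q [-0.27  0.66  1.97  0.55  0.01  1.01] F [ 0.6  0.  -4.9] grip 0.0609
 shift [14.2 -4.4 11.6]
 turn [-1.1  1.  -0.5] 1.577242074483978
```

View pics/c3.png

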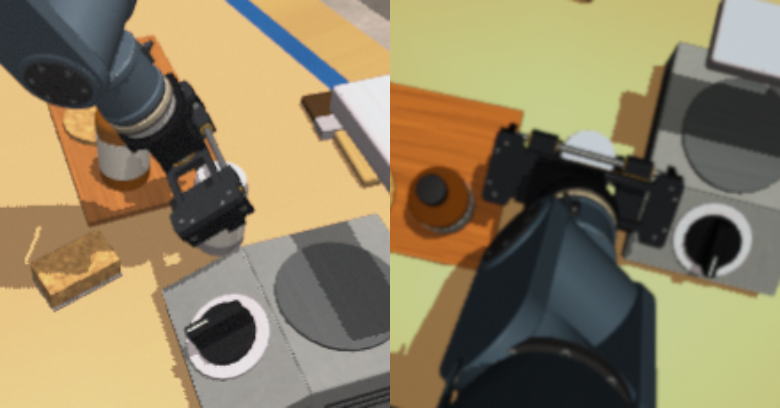

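Tin hangs upright (side (215,230)) and the dial is still off. The wrist is at q5≈0 here, so I'll place it farther out, where the lean has room.

```bash
python3 -c "
from h import *
p=np.array(get_obs()['position'])
to(p+[0,0,.02],[.70,-.05,.096],[.70,-.05,.062],Rt=TR)"
python3 -m inch '[[56,[-17,0,-10],[0,0,0]],[56,[0,0,0],[0,0,0]]]'
python3 -c "
from h import *
to([.70,-.05,.096],[.70,-.05,.062],Rt=TR)"
```

```text
t 21.05 p [ 0.6108 -0.0489  0.0776] q [-0.27  0.65  1.97  0.55  0.01  1.01] F [ 0.3 -0.1 -5.4] grip 0.061
 shift [-17.5  -0.   -9.8]
 shift [ 43.7 -21.4 -74.8]
 shift [29.7  0.  16.6]
 turn [-1.1  0.8 -0.5] 1.4178082700802175
time: 21.3
position: [0.6127, -0.0481, 0.0917]
tool_rot: [0.857, -0.107, -0.5, -0.065]
ft_force: [0.7, -0.7, -5.1]
grip_width: 0.0612
t 21.3 p [ 0.6127 -0.0481  0.0917] q [-0.27  0.63  1.96  0.27  0.04  1.3 ] F [ 0.7 -0.7 -5.1] grip 0.0612
 shift [ 38.1 -19.9 -76.1]
 shift [29.6  0.2 16.7]
 turn [-1.   0.6 -0.3] 1.1974983283641873
```

```bash
python3 -m inch '[[56,[8,-4,-15],[0,0,0]],[56,[10,-5,-20],[0,0,0]],[56,[10,-5,-20],[0,0,0]],[56,[10,-5,-20],[0,0,0]],[56,[0,0,0],[0,0,0]]]'
python3 -c "
from h import *
to([.70,-.05,.066],[.70,-.05,.0566],Rt=TR)"
```

```text
time: 21.92
position: [0.6998, -0.0504, 0.0973]
tool_rot: [0.857, -0.107, -0.5, -0.066]
ft_force: [0.6, -0.6, -5.2]
grip_width: 0.0611
t 21.93 p [ 0.6998 -0.0504  0.0973] q [-0.23  0.68  1.74 -0.02  0.21  1.62] F [ 0.6 -0.6 -5.2] grip 0.0611
 shift [27.3 -0.2 15.3]
 shift [8.2 0.1 4.6]
 turn [-1.1  0.6 -0.1] 1.230293244165985
```

```bash
python3 -m inch '[[56,[9,0,5],[0,0.6,0]],[56,[9,0,5],[0,0,0]],[56,[8,0,4.5],[0,0,0]],[56,[0,0,0],[0,0,0]],[56,[4,0,2],[0,0,0]],[56,[0,0,0],[0,0,0]]]'
python3 -c "
from h import *
to([.70,-.05,.0566],Rt=TR)"
```

```text
time: 22.68
position: [0.6956, -0.0496, 0.0602]
tool_rot: [0.858, -0.107, -0.499, -0.066]
ft_force: [-0.0, 0.2, -5.4]
grip_width: 0.061
t 22.68 p [ 0.6956 -0.0496  0.0602] q [-0.23  0.74  1.76 -0.04  0.12  1.63] F [-0.   0.2 -5.4] grip 0.061
 shift [ 5.3 -0.6 -2. ]
 turn [-1.1  0.4 -0.1] 1.1733908816633416
```

Creep in small rows until the weight comes off.

```bash
for k in 1; do python3 -m inch '[[56,[1.7,0,1],[0,0,0]],[56,[1.7,0,1],[0,0,0]],[56,[0,0,0],[0,0,0]]]' | grep -E "pos|force"
python3 -m inch '[[56,[1.3,0,0.7],[0,0,0]],[56,[0,0,0],[0,0,0]]]' | grep -E "pos|force"; done
```

```text
position: [0.6963, -0.0496, 0.0569]
ft_force: [-0.4, -0.7, -4.8]
position: [0.697, -0.0497, 0.0569]
ft_force: [0.1, -1.2, -4.6]
```

```bash
python3 -m inch '[[56,[2,0,1.2],[0,0,0]],[56,[0,0,0],[0,0,0]]]' | grep -E "pos|force"
python3 -m inch '[[56,[2,0,1.2],[0,0,0]],[56,[0,0,0],[0,0,0]]]' | grep -E "pos|force"
```

```text
position: [0.6982, -0.0498, 0.0568]
ft_force: [-0.3, -0.3, -4.7]
position: [0.6994, -0.05, 0.0567]
ft_force: [-0.4, -0.3, -5.3]
```

```bash
python3 -c "
from h import *
to([.70,-.05,.0540],Rt=TR)
a=snap('side','s4.png'); cv2.imwrite('pics/c4.png',cv2.resize(a[140:320,270:480],(700,600))[:,:,::-1])"
```

```text
t 23.8 p [ 0.6994 -0.05    0.0567] q [-0.23  0.75  1.76 -0.05  0.1   1.64] F [-0.4 -0.3 -5.3] grip 0.0612
 shift [ 2.6 -0.1  0.9]
 turn [-1.  -0.4 -0.1] 1.0929869606492537
```

View pics/c4.png

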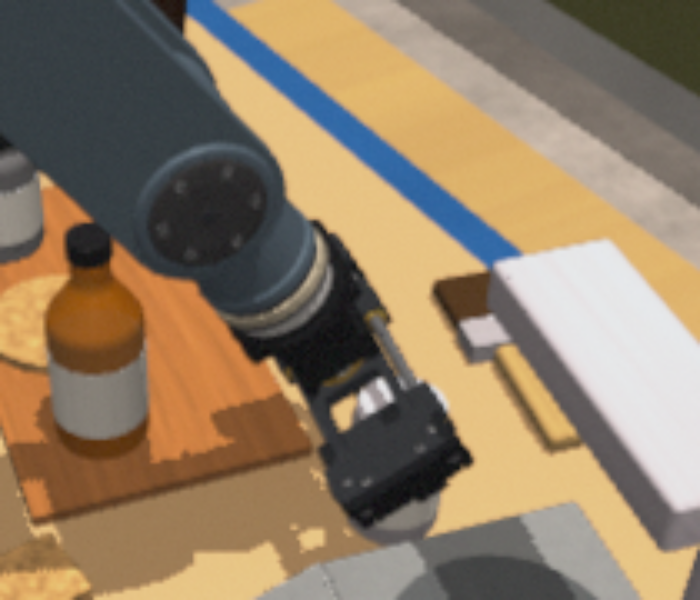

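Tin base (~(395,540)) is near the bench, with no visible gap. The robot shows no contact, so I push slightly more.

```bash
python3 -m inch '[[56,[2.6,0,3.0],[0,-0.4,0]],[56,[0,0,0],[0,0,0]]]' | grep -E "pos|force"
python3 -m inch '[[56,[2.6,0,3.0],[0,0,0]],[56,[0,0,0],[0,0,0]]]' | grep -E "pos|force"
```

```text
position: [0.7007, -0.0501, 0.0569]
ft_force: [-0.4, 0.3, -4.8]
position: [0.7018, -0.0502, 0.0568]
ft_force: [-0.5, 0.1, -5.2]
```

```bash
python3 -m inch '[[56,[3,0,2],[0,0,0]]]' | grep -E "pos|force"
python3 -m inch '[[56,[5,0,3],[0,0,0]]]' | grep -E "pos|force"
```

```text
position: [0.7037, -0.0505, 0.0565]
ft_force: [-14.0, 2.1, 30.3]
position: [0.7073, -0.0513, 0.0565]
ft_force: [-13.0, -0.0, 30.9]
```

Contact confirmed: +30 N when pushed, so the tin stands on the bench. Relax, open, and back off along the tool axis.

```bash
python3 -m inch '[[60,[0,0,0],[0,0,0]],[66,[0,0,0],[0,0,0]],[76,[0,0,0],[0,0,0]],[84,[0,0,0],[0,0,0]],[84,[0,0,0],[0,0,0]],[84,[-10,0,0],[0,0,0]],[84,[-25,0,0],[0,0,0]],[84,[-40,0,0],[0,0,0]],[84,[-50,0,0],[0,0,0]],[84,[-55,0,0],[0,0,0]],[84,[0,0,0],[0,0,0]]]'
python3 - <<'E'
from h import *
VR=frame(np.array([0,0,-1.]),np.array([.993,-.118,0]))
to([.62,-.05,.26],Rt=VR)
a=snap('side','s5.png');
for n in('side','top'):
    b=imaging.camera(n) if n=='top' else a
    print(n,[(np.round(x['pixel'],1),round(x['confidence'],2)) for x in imaging.tip_of(n,'tin')[:2]],[(np.round(x['box'],1),round(x['confidence'],2)) for x in imaging.cut_out(n,'tin')[:2]])
cv2.imwrite('pics/c5.png',np.hstack([cv2.resize(a[140:340,250:470],(390,355)),cv2.resize(b[80:280,240:460],(390,355))])[:,:,::-1])
E
```

```text
time: 25.98
position: [0.6115, -0.0284, 0.2136]
tool_rot: [0.87, -0.106, -0.477, -0.063]
ft_force: [0.3, 0.3, -0.2]
grip_width: 0.0841
t 25.98 p [ 0.6115 -0.0284  0.2136] q [-0.23  0.39  1.91 -0.02  0.27  1.61] F [ 0.3  0.3 -0.2] grip 0.0841
 shift [-32.   18.5 -36.4]
 turn [-94.7 -24.6 -27.2] 101.50323684607771
side [(array([387.3, 293.7]), 0.66), (array([286.7, 237. ]), 0.32)] [(array([388.9, 279.1,  30.9,  54.6]), 0.9)]
top [(array([338.6, 177.6]), 0.82)] [(array([339.6, 168.1,  35.1,  40.3]), 0.84), (array([412.5, 259.2,  28.8,  36.4]), 0.58)]
```

View pics/c5.png

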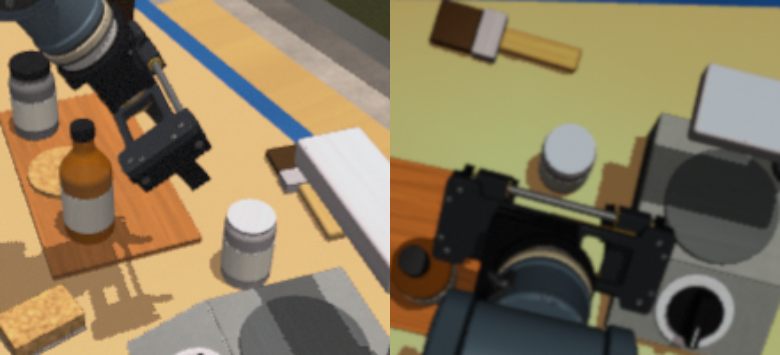

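Tin stands upright and released on the bench (side lid at (250,218), top lid at (569,150)); the hand is clear and the bystanders are in place.

```bash
python3 - <<'E'
from h import *
print(tri('side',(391,262.8),'top',(341,164.5)),atz('top',(341,164.5),.1),atz('side',(391,262.8),.1),atz('top',(338.6,177.6),0),atz('side',(387.3,293.7),0))
E
python3 -m inch '[[84,[-30,10,-36],[0,0,0]],[84,[0,0,0],[-9.5,-2.5,-2.7]],[84,[0,0,0],[-9.5,-2.5,-2.7]],[84,[0,0,0],[-9.5,-2.5,-2.7]],[84,[0,0,0],[-9.5,-2.5,-2.7]],[84,[0,0,0],[-9.5,-2.5,-2.7]],[84,[0,0,0],[-9.5,-2.5,-2.7]],[84,[0,0,0],[-9.5,-2.5,-2.7]],[84,[0,0,0],[-9.5,-2.5,-2.7]],[84,[0,0,0],[-9.5,-2.5,-2.7]],[84,[0,0,0],[-9.5,-2.5,-2.7]],[84,[0,0,0],[0,0,0]]]'
cat >> h.py <<'E'
VR=frame(np.array([0,0,-1.]),np.array([.993,-.118,0]))
E
python3 -c "
from h import *
to([.694,-.046,.26],Rt=VR)"
```

```text
(array([ 0.69388044, -0.04722092,  0.09154284]), np.float64(0.00031101071459232847)) [ 0.69143505 -0.0464467   0.1       ] [ 0.6883257  -0.05386513  0.1       ] [ 0.68931962 -0.04969988  0.        ] [ 0.69062417 -0.05048637  0.        ]
time: 27.78
position: [0.624, -0.0459, 0.2309]
tool_rot: [-0.503, -0.492, 0.535, -0.468]
ft_force: [0.2, -0.4, 0.1]
grip_width: 0.0837
t 27.77 p [ 0.624  -0.0459  0.2309] q [-0.24  0.54  1.38 -0.02  1.27 -0.16] F [ 0.2 -0.4  0.1] grip 0.0837
 shift [-32.9  68.1  -5. ]
 turn [2.3 0.6 3.2] 3.9847317808676492
```

```bash
python3 -m inch '[[87,[0,25,0],[2.3,0.6,3.2]],[87,[0,40,0],[0,0,0]],[87,[0,0,0],[0,0,0]]]' >/dev/null
python3 -c "
from h import *
to([.69,-.05,.15],[.69,-.05,.047],Rt=VR)"
```

```text
t 28.15 p [ 0.6886 -0.0532  0.2252] q [-0.24  0.62  1.25  0.    1.28 -0.11] F [-0.8  0.1  0. ] grip 0.0869
 shift [75.2  1.2 -3.1]
 shift [103.    0.3   0.3]
 turn [-0.6 -0.2  0.2] 0.6237457160425918
```

```bash
python3 -m inch '[[87,[35,1,-3],[0,0,0]],[87,[35,1,0],[0,0,0]],[87,[35,0,0],[0,0,0]],[87,[35,0,0],[0,0,0]],[87,[28,0,0],[0,0,0]],[87,[0,0,0],[0,0,0]]]' >/dev/null
python3 -c "
from h import *
to([.69,-.05,.047],Rt=VR)"
```

```text
t 28.9 p [ 0.684  -0.0504  0.0493] q [-0.24  0.82  1.38  0.01  0.96 -0.1 ] F [-1.3  0.  -0.1] grip 0.0869
 shift [ 2.3  5.9 -1.3]
 turn [-1.5 -0.3  0.6] 1.6457014698720622
```

```bash
python3 -m inch '[[75,[2,6,-1],[0,0,0.6]],[70,[0,0,0],[0,0,0]],[66,[0,0,0],[0,0,0]],[56,[0,0,0],[0,0,0]],[56,[0,0,0],[0,0,0]],[56,[0,0,0],[0,0,0]],[56,[0,0,0],[0,0,0]],[56,[0,0,0],[0,0,0]]]' 30
python3 -c "
from h import *
to([.69,-.05,.25],[.575,.224,.25],Rt=VR)"
```

```text
time: 29.9
position: [0.6927, -0.051, 0.0516]
tool_rot: [0.538, 0.461, -0.532, 0.463]
ft_force: [-0.0, 0.2, -1.1]
grip_width: 0.0613
t 29.9 p [ 0.6927 -0.051   0.0516] q [-0.24  0.82  1.37  0.01  0.95 -0.09] F [-0.   0.2 -1.1] grip 0.0613
 shift [-198.4   -1.3   -1.7]
 shift [ 2.000e-01 -1.537e+02 -2.543e+02]
 turn [-1.6 -0.3 -0.4] 1.7004073140997744
```

```bash
python3 -m inch '[[56,[-25,0,0],[0,0,0]],[56,[-40,0,0],[0,0,0]],[56,[-50,0,0],[0,0,0]],[56,[-50,0,0],[0,0,0]],[56,[-45,0,0],[0,0,0]],[56,[0,0,0],[0,0,0]]]'
python3 -c "
from h import *
to([.575,.224,.255],Rt=VR)"
```

```text
time: 30.65
position: [0.686, -0.0508, 0.2582]
tool_rot: [-0.534, -0.467, 0.536, -0.457]
ft_force: [0.5, -0.6, -6.0]
grip_width: 0.0611
t 30.65 p [ 0.686  -0.0508  0.2582] q [-0.24  0.59  1.21  0.01  1.36 -0.09] F [ 0.5 -0.6 -6. ] grip 0.0611
 shift [   7.  -149.9 -255.6]
 turn [-1.6 -0.4  0.7] 1.815965320722901
```

```bash
python3 -m inch '[[56,[0,-12,-20],[-0.8,0,0.7]],[56,[0,-21,-36],[0,0,0]],[56,[0,-21,-36],[0,0,0]],[56,[0,-21,-36],[0,0,0]],[56,[0,-21,-36],[0,0,0]],[56,[0,-21,-36],[0,0,0]],[56,[0,-20,-34],[0,0,0]],[56,[0,-12,-20],[0,0,0]],[56,[0,0,0],[0,0,0]]]'
python3 - <<'E'
from h import *
to([.575,.224,.255],[.575,.224,.0736],Rt=VR)
E
```

```text
time: 31.78
position: [0.5425, 0.2363, 0.2337]
tool_rot: [-0.518, -0.483, 0.543, -0.451]
ft_force: [0.5, 0.3, -5.5]
grip_width: 0.0615
t 31.77 p [0.5425 0.2363 0.2337] q [0.21 0.49 1.47 0.02 1.23 0.33] F [ 0.5  0.3 -5.5] grip 0.0615
 shift [-23.2  32.5   8.1]
 shift [181.1  10.5   0.7]
 turn [-0.5 -0.2  3.3] 3.344673465031489
```

```bash
python3 -m inch '[[56,[-10,0,0],[-0.5,0,3.3]],[56,[-10,16,4],[0,0,0]],[56,[0,16,4],[0,0,0]],[56,[0,0,0],[0,0,0]]]' >/dev/null
python3 - <<'E'
from h import *
to([.577,.2245,.12],[.577,.2245,.0736],Rt=VR)
E
```

```text
t 32.27 p [0.5685 0.2227 0.2455] q [0.19 0.49 1.43 0.   1.23 0.31] F [-0.3 -0.  -6.4] grip 0.0613
 shift [125.3  10.   -3. ]
 shift [46.4  0.7 -0.1]
 turn [0.1 0.1 0.8] 0.8311685954161211
```

```bash
python3 -m inch '[[56,[25,3,-1],[0,0,0.8]],[56,[35,3,-1],[0,0,0]],[56,[35,2,0],[0,0,0]],[56,[25,2,0],[0,0,0]],[56,[0,0,0],[0,0,0]]]' >/dev/null
python3 - <<'E'
from h import *
to([.577,.2245,.0736],Rt=VR)
a=snap('side','s6.png'); b=snap('top','t6.png')
cv2.imwrite('pics/c6.png',np.hstack([cv2.resize(a[130:310,210:370],(390,439)),cv2.resize(b[130:310,120:280],(390,439))])[:,:,::-1])
E
```

```text
t 32.9 p [0.5748 0.2216 0.118 ] q [ 0.19  0.65  1.54 -0.    0.97  0.31] F [-0.6 -0.3 -5.2] grip 0.0615
 shift [44.4  2.3 -3.3]
 turn [-0.1  0.2  0.6] 0.6186788058607116
```

View pics/c6.png

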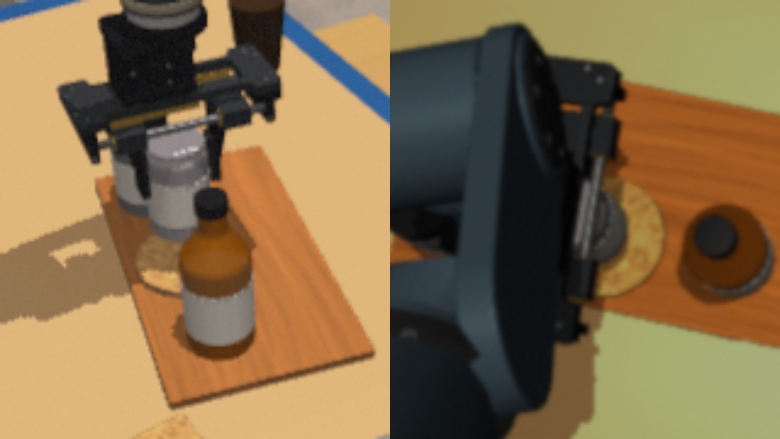

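The tin hangs upright over the trivet, between bottle and jar, with clearance on both sides (top: trivet's right edge at 663, tin to its left at 600).

```bash
python3 -m inch '[[56,[15,1,-1.5],[0,0,0.6]],[56,[14,1,-1.5],[0,0,0]],[56,[8,0,0],[0,0,0]],[56,[3,0,0],[0,0,0]],[56,[2,0,0],[0,0,0]]]' | grep -E "pos|force"
python3 -m inch '[[56,[2,0,0],[0,0,0]],[56,[2,0,0],[0,0,0]]]' | grep -E "pos|force"
```

```text
position: [0.5837, 0.2259, 0.0826]
ft_force: [-0.1, -0.1, -4.9]
position: [0.5842, 0.2259, 0.079]
ft_force: [-0.2, -0.6, -4.8]
```

```bash
python3 -m inch '[[56,[0,-6,0],[0,0,0]],[56,[2,0,0],[0,0,0]],[56,[2,0,0],[0,0,0]]]' | grep -E "pos|force"
python3 -m inch '[[56,[2,0,0],[0,0,0]]]' | grep -E "pos|force"
python3 -m inch '[[56,[2,0,0],[0,0,0]]]' | grep -E "pos|force"
```

```text
position: [0.5778, 0.2268, 0.0749]
ft_force: [-0.2, 0.5, -5.3]
position: [0.5778, 0.2267, 0.0737]
ft_force: [-2.6, -1.0, 10.3]
position: [0.5779, 0.2267, 0.0737]
ft_force: [-4.0, -1.0, 12.2]
```

Contact at exactly the expected height. Relax, open and rise.

```bash
python3 -m inch '[[60,[0,0,0],[0,0,0]],[66,[0,0,0],[0,0,0]],[74,[0,0,0],[0,0,0]],[80,[0,0,0],[0,0,0]],[84,[0,0,0],[0,0,0]],[84,[0,0,0],[0,0,0]]]'
python3 -m inch '[[84,[-10,0,0],[0,0,0]],[84,[-20,0,0],[0,0,0]],[84,[-35,0,0],[0,0,0]],[84,[-45,0,0],[0,0,0]],[84,[-50,0,0],[0,0,0]],[84,[-50,0,0],[0,0,0]],[84,[0,-50,25],[0,0,0]],[84,[0,-50,25],[0,0,0]],[84,[0,-40,25],[0,0,0]],[84,[0,0,0],[0,0,0]],[84,[0,0,0],[0,0,0]]]'
python3 - <<'E'
from h import *
a=snap('side','s7.png'); b=snap('top','t7.png')
cv2.imwrite('pics/c7.png',np.hstack([cv2.resize(a[130:350,210:370],(390,536)),cv2.resize(b[130:350,120:280],(390,536))])[:,:,::-1])
for n in('side','top'):
  for k in('tin','bottle','jar','sanding_block','trivet'): print(n,k,[(np.round(x['pixel'],1),round(x['confidence'],2),atz(n,x['pixel'],{'tin':.022,'sanding_block':0}.get(k,.012))[:2].round(4)) for x in imaging.tip_of(n,k)[:1]])
to()
E
```

```text
time: 35.25
position: [0.581, 0.2272, 0.0758]
tool_rot: [0.536, 0.464, -0.522, 0.475]
ft_force: [0.2, 0.3, -0.5]
grip_width: 0.0831
time: 36.62
position: [0.4256, 0.1681, 0.2957]
tool_rot: [0.539, 0.461, -0.518, 0.477]
ft_force: [0.8, -0.4, 0.6]
grip_width: 0.0843
side tin [(array([283.7, 230.8]), 0.89, array([0.5776, 0.24  ]))]
side bottle [(array([300.2, 269.6]), 0.73, array([0.5541, 0.105 ]))]
side jar [(array([269.2, 210.9]), 0.82, array([0.5848, 0.3473]))]
side sanding_block [(array([271.8, 324.5]), 0.9, array([0.4341, 0.0037]))]
side trivet [(array([287., 235.]), 0.85, array([0.582 , 0.2319]))]
top tin [(array([204.5, 225.4]), 0.63, array([0.5778, 0.2314]))]
top bottle [(array([262.9, 234.9]), 0.77, array([0.5606, 0.1102]))]
top jar [(array([152. , 217.9]), 0.87, array([0.5935, 0.3452]))]
top sanding_block [(array([316.7, 294.7]), 0.95, array([ 0.4367, -0.0048]))]
top trivet [(array([206.9, 222.3]), 0.85, array([0.5857, 0.2289]))]
t 37.23 p [0.4248 0.1681 0.2945] q [ 0.13  0.19  1.76 -0.    1.16  0.25] F [ 1.  -0.6  0.1] grip 0.0839
```

View pics/c7.png

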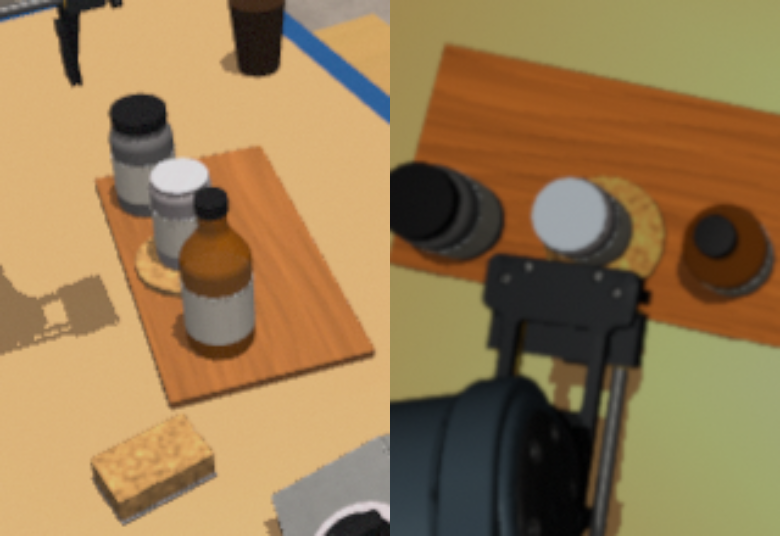

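The tin stands upright on the cork, released (side lid (180,178), top lid (572,215)); bottle, jar and block are in place. One numeric check of centring:

```bash
python3 - <<'E'
from h import *
print(atz('top',(194.7,218.3),.122),atz('side',(283.8,203.1),.122),tri('top',(194.7,218.3),'side',(283.8,203.1)))
# trivet: right edge etc from first (unobstructed) top picture, by colour-free network mask earlier: (.5756,.2242)
E
```

```text
[0.57856355 0.2270579  0.122     ] [0.57726325 0.2200705  0.122     ] (array([0.58005944, 0.22850291, 0.11545677]), np.float64(0.0012441422675079441))
```

```bash
python3 -c "
from h import *
print(robot.hand_in())"
```

```text
the job is handed in; nothing more can be done
None
```

The dial is off and the tin is standing upright on the trivet, released. I handed the job in at about 37 s of the 72 s allowed; no verdict was reported.

**What I did:**
- **Dial:** I gripped the bar and turned it about 126° anticlockwise until the stop pushed back (about 0.3 N m). The tin was still on the plate.
- **Extra set-down:** I lifted the tin out from under the nozzle with a hand leaning back 30°. That lean would have hit the bottle or jar at the trivet. So I stood the tin on free bench and regripped it straight down.
- **Placing:** I lowered it onto the trivet, let go and backed the hand away.

**Last checks:**
- **Dial:** pictures after the turn show the mark at the low end.
- **Tin height:** it touched down with the TCP at 73.7 mm, against 73.6 mm expected, so it is sitting on the cork.
- **Tin position:** the final pictures put it at about (0.578, 0.226), against the trivet at about (0.576, 0.224).
- **Bystanders:** the bottle, jar and block read within about 9 mm of where they started, which is the spread of the measurements.
- **Robot:** it is clear of everything, with almost no force at the wrist.

**What disagreed or went wrong:**
- The trained networks' own points put the tin about 8–9 mm from the trivet centre, still inside 20 mm.
- Triangulated lid heights read about 7 mm low.
- Joint 6 briefly read 2.86 rad, against its 2.85 limit, while I flipped the hand before gripping the dial. The robot reported nothing and kept going, but this could count as passing a joint range.

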